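Leave the parts washer open to drain and air

ROBOT

A 6-joint arm with a two-finger parallel gripper is mounted at the origin on a cart in front of the work surface, level with it; the furniture and walls round the work are solid. World frame = base frame: x ahead of the robot, y to its left, z up, the work surface at z = 0. Lengths are in mm, angles in rad, forces in N, time in s.
With the tool pointing down it reaches from about 375 to 975 mm from the base axis. Payload 3.8 kg.
Tool frame: the origin (TCP) lies on the mounting face of the last link; the fingertips stand 166 mm ahead of it and the grasp point (between the pads) lies 147 mm ahead of it; z points along the fingers, y is the line along which they close (so a half turn about z gives the same grasp; the last joint's range is limited). The gripper opens to 88 mm and grips with 3 to 60 N. Pads are 18 mm wide; open, the fingers measure 123 mm over their backs; the gripper's body (75 mm by 187 mm) begins 45 mm behind the grasp point.
Start: joints at [-1.25, 0.264, 1.604, -0, 1.274, -0.037], TCP at [236.389, -632.25, 404.706] pointing down, gripper open.
Joint ranges: [-2.63, 2.63], [-0.94, 2.18], [0.31, 2.57], [-1.31, 4.45], [0, 2.66], [-2.55, 2.55]. Speed limits (rad/s): [2.57, 2.57, 3.14, 3.14, 3.14, 3.14].

INTERFACE

Orientations are given as a rotation vector (axis times angle).
In Python, from bench import state, read_camera, job_done, search_frame, cut_out, place_of gives the robot as it stands.
- The arm moves only by the tool step_arm, never from a script. Its argument "increments" is a list of rows, each a list of 7 numbers: the shift along the tool's x, y, z in m, then the turn, a rotation vector about the tool's x, y, z in rad, then the opening, from 0 (shut) to 1 (fully open). A call has 1 to 12 rows; each row is the pose to reach, as a shift and turn from the pose commanded when the call began, along the tool's axes at that moment; what a row does not reach only later rows make up. A row lasts 1/12 s, in which the tool goes at most 41.7 mm and 7.16 degrees, less where a joint would pass 70% of its speed; a pose out of reach is approached as far as the arm can. A call with a gripper value outside its range is refused whole. The fingers move at their own pace and stop on an object; the grip force is fixed at half the most. Time passes only in rows, so rows that repeat a pose let the fingers close. It gives the time, the measured TCP pose, the force, the opening and the grip force at its end, in the units of the state.
- state(): the state, without advancing time (a new reading comes with each control period).
- read_camera(name): name is "scene" or "top"; returns a dict with "img" (420x560x3 uint8, red, green, blue), "fovy" (degrees; the focal length in pixels is half the picture's height over the tangent of half this angle, whatever the lens; pixels are square), "cx", "cy" (the principal point, pixels), "k1" (the pictures are not rectified: a ray, as slopes to the right and down, at radius r is drawn at 1 + k1 r^2 times it, then the intrinsics apply), "view" (4x4, takes a point from world to camera coordinates). Camera axes: x right, y down, z forward; pixel columns grow to the right and rows downward; lengths in mm; the calibration is good to about 2 mm. A picture is of the moment at which its call begins. There is no depth.
- job_done(): hands the job in; it is judged then, once.
Trained networks look in the newest picture that a camera, given by its name, has taken for a name from the list of things; names that differ only in an ending like _2 or _b are one class to them, and where a whole thing is asked for, a point or a joint stands for the part that bears it (a point fixed in the world has none). Each returns a list of dicts, best first, with "confidence" (0 to 1); they miss things now and then, are a little off and sometimes report something else, mostly with a low value. They report only what shows in the picture. A call takes as long as a camera call. They do not tell look-alikes from the thing itself.
- search_frame(name, camera): "centre" ([column, row] in pixels, amid what is visible of it).
- cut_out(name, camera): "mask" (420x560 bool, what is visible of it) and "centre" ([column, row] in pixels, amid what is visible of it).
- place_of(name, camera): "centre" ([column, row] in pixels: a listed point, or the origin of a listed thing).
The state is a dict: "clock": time; "q": joint angles; "qd": joint speeds; "tau": joint torques, N m; "eef_pos": TCP position; "tool_rot": TCP orientation; "force": force on the tool from outside, world axes, zero at the start; "moment": the same for the moment, N m; "opening": finger opening in mm; "gripper_force": force on a finger pad.
Only numpy, scipy, OpenCV 4.12 (cv2) and the standard library are available. Lean on these libraries where they do the work, as an engineer would, in place of code of your own. Each camera call takes 0.05 s, during which the arm holds its last target. There are 200 camera calls.

TASK

Leave the bench-top parts washer to drain and air. Take the tape measure off its lid and stand it upright on the bench, raise the lid and swing up its stay so that the lid comes to rest propped open on it, and set the drain valve half open (its lever at 45 degrees, midway between shut and fully open). Leave the other things on the bench where they are.

Things in the scene. Friction and masses are not known exactly. Their poses are not given: they have to be found in the camera images.
- washer: The parts washer, fixed to the bench: an open-topped grey sheet-steel tank 200 mm deep (its x) by 280 mm wide (its y), rim 98 mm high, under a hinged steel lid. Origin under its centre on the bench; its -x is the front (roughly towards the robot), its y to the left as the robot sees it. On its left side a drain pipe with a ball valve, over a tray 18 mm high (110 mm in x, 85 mm in y, centre at x -20, y 250 mm); on its right side the stay.
- lid (a joint): Lid angle in rad: 0 shut (level), 1.42 its stop (nearly upright). The hinge is heavily damped: it resists lifting with about 5 N m s/rad on top of a 0.45 kg lid (about 8 N in all at the handle at 0.3 rad/s), and when let go the lid never stays up but sinks slowly: from 1.35 rad about 11 s to 1.08 rad (below which the stay's pin can no longer pass under it) and about 14 s to 0.95 rad, where it rests if the stay is up. It can be raised again at any time.
- lid_hinge (a point): Middle of the lid's hinge line, 92 mm behind the washer's origin (its +x) and 100 mm up; the line runs along the washer's y. Lid plate 196 mm long forward of the hinge, 284 mm wide; the top face when shut is 106 mm above the bench. On the lid's right edge, 80 to 120 mm from the hinge, a bracket with a notch under it (two lugs 14 mm deep and 14 mm apart, 100 mm from the hinge) reaches out to y = -186 mm.
- lid_handle (a point): Middle of the lid's handle, a round bar 10 mm thick and 86 mm long along the washer's y, carried 42 mm ahead of the lid's front edge by a leg at each end, so a finger fits in the gap from above. 238 mm ahead of the hinge and 12 mm above the lid's underside (112 mm above the bench when shut); moves and turns with the lid; its frame is the washer's frame turned by the lid angle.
- stay (a joint): Stay angle in rad: 0 lying level and pointing to the front (start), 1.57 upright, 1.706 its stop, leaning back. Past upright it stays up by its own weight; before that it falls back down. It weighs 90 g and swings freely. Its pin meets the notch of the sinking lid only when the stay is at its stop.
- stay_pivot (a point): Pivot of the stay on the washer's right side: 15 mm behind the origin in x, 196 mm to the right (y = -196 mm), 70 mm above the bench; the axis runs along the washer's y.
- stay_grip (a point): Middle of the stay's black grip, a sleeve 14 mm thick and 54 mm long (127 to 181 mm from the pivot; this point at 154 mm) at the end of an 8 mm steel rod; it sticks out in front of the washer 70 mm above the bench, and is 222 mm up when the stay is at its stop. Held near its end it leaves the fingers more room beside the lid. The cross-pin that carries the lid, 8 mm thick and 38 mm long, stands on the rod 109 mm from the pivot and points to the lid's side.
- valve (a joint): Drain-valve lever in rad: 0 shut (lever across the pipe, pointing to the washer's front), 1.571 fully open (lever along the pipe, pointing left, away from the tank). Clockwise seen from above opens it; 0.785 is half open. Turns stiffly (0.12 N m) and stays where it is left.
- valve_stem (a point): Axis of the lever (vertical) at the lever's mid height, 82 mm above the bench; 20 mm ahead of the washer's origin (x = -20 mm), 195 mm to the left.
- lever_grip (a point): Middle of the lever's black sleeve, 66 mm from the stem; the sleeve is 62 mm long, 18 mm wide and 12 mm high, with clear space under it.
- tape_mid (a point): Centre (half-way up) of the tape measure that stands on the lid, 34 mm wide along its own x, 66 mm along its y, 64 mm high, 0.2 to 0.3 kg; point 32 mm above its underside. Its z axis is up when it stands as found.
- tape: The same tape measure; origin under its body, within 3 mm of the centre.
- tee: Bystander: cast-iron pipe tee 133 x 94 x 128 mm high standing to the right of the washer's rear; origin under its centre.
- cast_bracket: Bystander: dark cast bracket 46 x 48 x 56 mm high standing before the middle or left of the washer's front (the bench before the front's right half is free); origin under its centre.
- bearing: Bystander: bearing ring 70 mm across, 30 mm high, lying near the drain valve; origin under its centre.
There are look-alikes about, which are no part of the job. Of the things that look like the tape, the largest one is meant.

How it is judged:
By the outcome, as a careful person would: the job done as asked, in the order asked, and still so for the second after the job is handed in, with the robot touching nothing.
It also fails if it takes over 72 s, if anything falls off the work surface, if the arm or the gripper's body presses on something with over 40 N, if the wrist force passes 120 N, or if a joint passes its speed limit or range.

## Working session

There is one attempt and no reset: what is moved stays moved. The work goes in short steps, Python scripts to look and compute and a tool call to move; the robot and the scene stay as the last step left them, time stands still between calls to the robot, and variables do not carry over. Pictures are saved under pics/ and viewed, at most 13 in all, crops included, and the job is handed in when it is done.

Besides the shell and the picture viewer there is one more tool, called after "Emit:" by a JSON object that holds its "method" and its "body". step_arm: Moves the arm, as the interface text tells. Its arguments: {"type":"object","properties":{"increments":{"type":"array","items":{"type":"array","items":{"type":"number"}}}},"required":["increments"]}

```bash
ls; mkdir -p pics; cat > h.py <<'E'
import numpy as np, cv2
from bench import *
def cam(n):
    c=read_camera(n); return c
def K(c):
    f=210/np.tan(np.radians(c["fovy"])/2); return np.array([[f,0,c["cx"]],[0,f,c["cy"]],[0,0,1.]])
def proj(c,P):
    V=np.array(c["view"]); P=np.atleast_2d(P).astype(float)
    return cv2.projectPoints(P,cv2.Rodrigues(V[:3,:3])[0],V[:3,3],K(c),np.array([c["k1"],0,0,0,0.]))[0][:,0]
def ray(c,p):
    V=np.array(c["view"]);u=cv2.undistortPoints(np.array([[p]],float),K(c),np.array([c["k1"],0,0,0,0.]))[0,0]
    R=V[:3,:3]; return -R.T@V[:3,3], R.T@np.array([u[0],u[1],1.])
def atz(c,p,z):
    o,d=ray(c,p); return o+d*(z-o[2])/d[2]
def tri(c1,p1,c2,p2):
    o1,d1=ray(c1,p1);o2,d2=ray(c2,p2);d1/=np.linalg.norm(d1);d2/=np.linalg.norm(d2)
    A=np.stack([d1,-d2],1);s=np.linalg.lstsq(A,o2-o1,rcond=None)[0]
    a,b=o1+s[0]*d1,o2+s[1]*d2; return (a+b)/2,np.linalg.norm(a-b)
E
python3 - <<'E'
from h import *
np.set_printoptions(precision=1,suppress=True)
C={n:cam(n) for n in("scene","top")}
for n in C: cv2.imwrite(f"pics/{n}0.png",C[n]["img"][:,:,::-1]); print(n,C[n]["fovy"],C[n]["k1"],-np.array(C[n]["view"])[:3,:3].T@np.array(C[n]["view"])[:3,3])
Z=dict(washer=0,lid_hinge=100,lid_handle=112,stay_pivot=70,stay_grip=70,valve_stem=82,lever_grip=82,tape_mid=138,tape=106,tee=0,cast_bracket=0,bearing=0)
for k,z in Z.items():
    for n in C:
        for d in place_of(k,n)[:4]:
            print(k,n,round(d["confidence"],2),np.array(d["centre"]),atz(C[n],d["centre"],z)[:2])
E
```

```text
pics
scene 42.144066145176026 -0.009870976928747279 [-365.5  531.8  784. ]
top 50.05452618891852 -0.11580989731591952 [ 444.9   50.  1157.5]
washer scene 0.89 [249.5 240.1] [610.3  81.1]
washer top 0.68 [264.9 186.9] [611.3  89.4]
lid_hinge scene 0.94 [221.8 188.3] [711.7 104.3]
lid_hinge scene 0.42 [292.1 228.9] [478.9  38.5]
lid_hinge top 0.95 [259.3 145.6] [696.8 100.9]
lid_hinge top 0.44 [267.7 266.4] [409.5  76.9]
lid_handle scene 0.8 [291.9 228.7] [465.   47.1]
stay_pivot scene 0.72 [199.4 321.4] [340.3 311.8]
stay_pivot scene 0.64 [301.4 182.8] [ 686.5 -108.3]
stay_pivot top 0.61 [342.4 157.9] [ 675.6 -102.7]
stay_grip scene 0.64 [346.8 206.3] [ 536.1 -147.8]
stay_grip scene 0.49 [197.5 323.4] [337.2 316.8]
stay_grip top 0.92 [355.6 217.1] [ 529.7 -134.5]
valve_stem scene 0.74 [184.2 249.7] [543.  265.3]
valve_stem top 0.66 [361.7 139.9] [ 718.8 -148.9]
lever_grip scene 0.63 [201.7 263.5] [481.6 250.1]
lever_grip scene 0.56 [248.3 242. ] [503.2 133.6]
lever_grip top 0.7 [192.2 238.3] [473.4 259.4]
tape_mid scene 0.68 [277.  182.3] [615.6   2.3]
tape_mid scene 0.38 [385.5 211.2] [ 393.9 -146. ]
tape_mid top 0.95 [297.  174.1] [621.9  11.5]
tape_mid top 0.8 [311.  292.3] [353.7 -22.1]
tape_mid top 0.73 [400.2 221.3] [ 515.8 -226.1]
tape scene 0.79 [276.6 195.2] [610.7   6. ]
tape scene 0.66 [384.8 221.3] [ 399.4 -152.7]
tape top 0.76 [398.5 220.8] [ 519.2 -230.7]
tape top 0.72 [314.3 292.4] [350.6 -32.1]
tape top 0.71 [300.5 175.4] [624.5   2. ]
tee scene 0.72 [310.3 190.2] [ 742.3 -172. ]
tee scene 0.51 [223.9 189.5] [860.3  39.3]
tee top 0.56 [360.9 139.1] [ 741.8 -162. ]
cast_bracket scene 0.92 [294.4 286.7] [410.   70.2]
cast_bracket top 0.72 [268.9 265.5] [408.5  76.4]
bearing scene 0.69 [200.9 321.4] [408.1 287.6]
bearing top 0.55 [183.8 263.6] [410.2 295.6]
```

View pics/scene0.png

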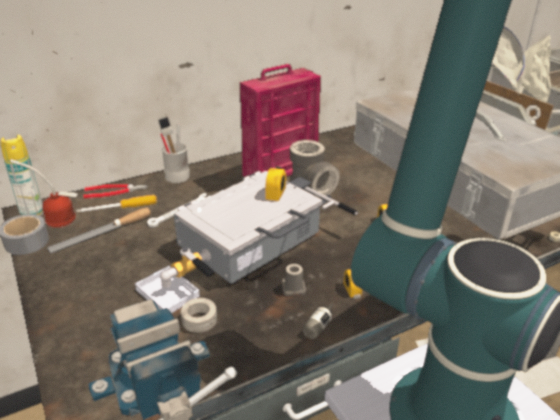

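View pics/top0.png

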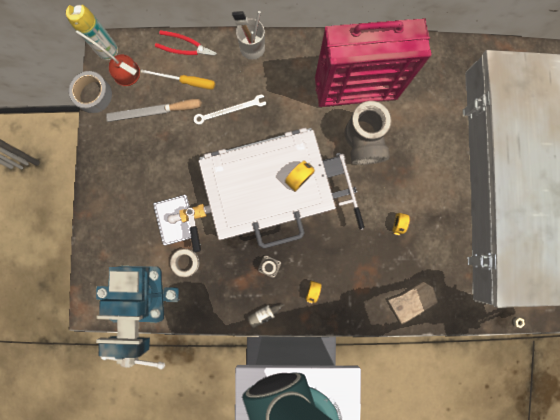

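The two pictures show three yellow tapes: top (300,175) on the lid, (401,222) on the bench and (314,292) at the front. The one on the lid is the largest, so I choose it. The washer is at top (268,183), the stay grip at (358,215) and the valve lever at (196,240). Next I fit the washer pose.

```bash
cat >> h.py <<'E'
def Tw(p,P,ang=None):
    c,s=np.cos(p[2]),np.sin(p[2]); P=np.atleast_2d(P).astype(float)
    return np.c_[p[0]+c*P[:,0]-s*P[:,1],p[1]+s*P[:,0]+c*P[:,1],P[:,2]]
L=lambda a,r,y,h:[92-r*np.cos(a)+ h*np.sin(a)*1, y, 100+r*np.sin(a)+h*np.cos(a)]
E
python3 - <<'E'
from h import *
from scipy.optimize import least_squares
np.set_printoptions(precision=3,suppress=True)
C={n:cam(n) for n in("scene","top")}
W=dict(washer=[0,0,0],lid_hinge=[92,0,100],lid_handle=[-146,0,112],stay_pivot=[15,-196,70],stay_grip=[-139,-196,70],valve_stem=[-20,195,82],lever_grip=[-86,195,82])
obs=[]
for k in W:
    for n in C:
        for d in place_of(k,n): obs.append((n,W[k],d["centre"],d["confidence"],k))
p0=[620,90,0.25]
# lid corners by eye from top
for px,P in zip([(202,158),(314,129),(335,209),(218,238)],[[92,142,106],[92,-142,106],[-104,-142,106],[-104,142,106]]): obs.append(("top",P,px,1,"corner"))
g=[o for o in obs if np.linalg.norm(proj(C[o[0]],Tw(p0,o[1]))[0]-o[2])<25]
r=least_squares(lambda p:np.concatenate([(proj(C[n],Tw(p,P))[0]-c)*w for n,P,c,w,_ in g]),p0,x_scale=[10,10,.1],loss="soft_l1",f_scale=1.5)
p=r.x;print(p)
for n,P,c,w,k in g: print(k,n,proj(C[n],Tw(p,P))[0]-c)
# tape
m=[ (n,max((d for d in cut_out("tape",n)),key=lambda d:-np.linalg.norm(np.array(d["centre"])-{"scene":(276,184),"top":(300,175)}[n]))) for n in C]
M=dict(m)
for n in C: ys,xs=np.where(M[n]["mask"]);print(n,M[n]["confidence"],xs.min(),xs.max(),ys.min(),ys.max(),M[n]["mask"].sum())
pm={n:min(place_of("tape_mid",n),key=lambda d:np.linalg.norm(np.array(d["centre"])-{"scene":(276,184),"top":(300,175)}[n]))["centre"] for n in C}
print("tape tri",tri(C["scene"],pm["scene"],C["top"],pm["top"]),[atz(C[n],pm[n],138) for n in C])
# tape yaw by silhouette IoU
def sil(n,q):
    P=[[x,y,z] for x in(-17,17) for y in(-33,33) for z in(0,64)]
    P=Tw(q,P)+[0,0,106]; h=cv2.convexHull(proj(C[n],P).astype(np.float32)); I=np.zeros((1680,2240),np.uint8);cv2.fillConvexPoly(I,(h*4+1.5).astype(int),1);return cv2.resize(I*1.0,(560,420),interpolation=cv2.INTER_AREA)
best=None
t0=tri(C["scene"],pm["scene"],C["top"],pm["top"])[0]
for yaw in np.arange(-1.6,1.6,.1):
  for dx in np.arange(-12,13,4):
    for dy in np.arange(-12,13,4):
      q=[t0[0]+dx,t0[1]+dy,yaw]; s=sum(np.abs(sil(n,q)-M[n]["mask"]).sum()/M[n]["mask"].sum() for n in C)
      if best is None or s<best[0]: best=(s,q)
print(best)
I=C["top"]["img"][:,:,::-1].copy();I2=C["scene"]["img"][:,:,::-1].copy()
I=cv2.resize(I[100:270,140:380],None,fx=3,fy=3,interpolation=cv2.INTER_CUBIC);
I2=cv2.resize(I2[150:300,130:370],None,fx=3,fy=3,interpolation=cv2.INTER_CUBIC)
def pt(P,col=(0,0,255)):
  for im,n,o in((I,"top",(140,100)),(I2,"scene",(130,150))):
    u=(proj(C[n],P)[0]-o)*3; cv2.circle(im,tuple(int(v) for v in u),3,col,-1)
for P in list(W.values())+[[92,142,106],[92,-142,106],[-104,-142,106],[-104,142,106],[-8,-186,100]]: pt(Tw(p,P))
q=best[1]
for x in(-17,17):
  for y in(-33,33):
    pt(Tw(q,[x,y,106]),(255,0,0));pt(Tw(q,[x,y,170]),(0,160,0))
cv2.imwrite("pics/fit_t.png",I);cv2.imwrite("pics/fit_s.png",I2)
E
```

```text
[611.829  85.346   0.259]
washer top [0.678 1.01 ]
lid_hinge scene [-1.932  2.363]
lid_hinge top [-1.58  1.26]
lid_handle scene [ 1.235 -2.129]
lid_handle top [0.561 0.437]
stay_pivot scene [2.312 0.046]
stay_pivot top [-0.789  2.651]
stay_grip scene [ 1.604 -3.278]
stay_grip top [1.006 2.391]
valve_stem scene [ 0.044 -0.845]
valve_stem top [-0.248 -3.157]
lever_grip scene [ 3.399 -1.875]
lever_grip top [ 1.489 -0.197]
corner top [-3.839 -0.14 ]
corner top [-0.581  0.219]
corner top [-0.518 -0.899]
corner top [-0.867 -0.29 ]
scene 0.91 265 285 167 201 632
top 0.56 286 313 161 190 480
tape tri (array([622.171,   9.165, 131.432]), np.float64(2.698656883417824)) [array([611.463,  13.323, 138.   ]), array([621.712,  10.587, 138.   ])]
(np.float64(0.39769251054852317), [np.float64(618.1711621618624), np.float64(5.165252102676199), np.float64(0.800000000000002)])
```

View pics/fit_t.png

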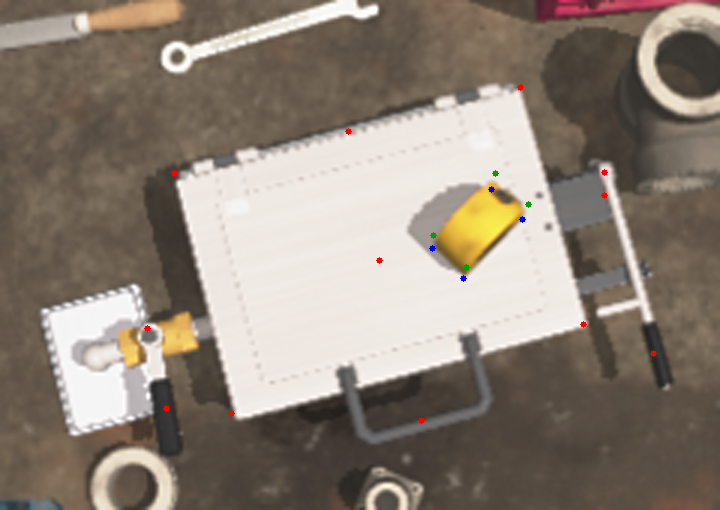

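View pics/fit_s.png

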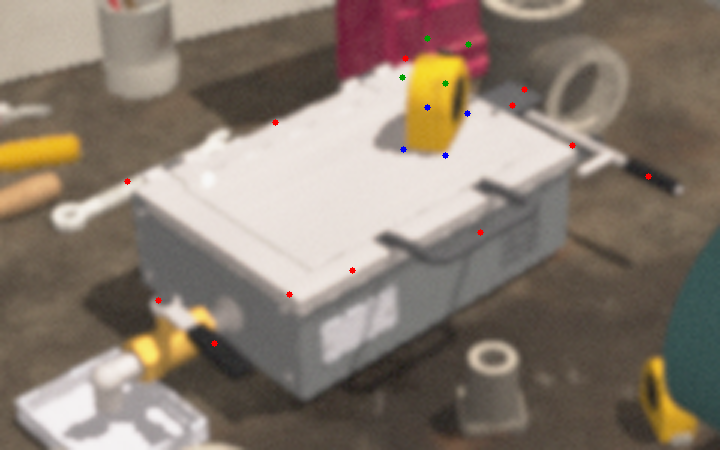

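The close crop shows the yellow tape standing on the lid at crop (478,230). The fit dots lie on the lid corners, the handle, the stay grip and the lever grip, so the choice and the fit both hold.

```bash
cat >> h.py <<'E'
from scipy.spatial.transform import Rotation as Ro
WP=[611.8,85.3,0.259]
def pose():
    s=state(); return np.array(s["eef_pos"],float),Ro.from_rotvec(s["tool_rot"]),s
def goal(g,z,y,depth=147,start=None):
    """increment from start/current pose to bring tool point at depth to world g, tool z dir, closing dir y"""
    p,R=(start if start else pose()[:2])
    z=np.array(z,float);z/=np.linalg.norm(z);y=np.array(y,float);y-=z*(y@z);y/=np.linalg.norm(y)
    best=None
    for s in(1,-1):
        M=Ro.from_matrix(np.stack([np.cross(s*y,z),s*y,z],1));r=(R.inv()*M).as_rotvec()
        if best is None or np.linalg.norm(r)<np.linalg.norm(best[2]): best=(np.array(g)-depth*z,M,r)
    t=R.inv().apply(best[0]-p)/1000
    return np.round(np.r_[t,best[2]],4),(best[0],best[1])
def wd(v): # washer direction -> world
    c,s=np.cos(WP[2]),np.sin(WP[2]); return np.array([c*v[0]-s*v[1],s*v[0]+c*v[1],v[2]])
E
python3 - <<'E'
from h import *
p,R,s=pose();print(s["clock"],s["q"],p,R.as_matrix().round(3),s["opening"])
y=[np.cos(.8),np.sin(.8),0]
i,st=goal([619,6,240],[0,0,-1],y);print(i)
i2,_=goal([619,6,141],[0,0,-1],y,start=st);print(i2)
E
```

```text
2.3 [-1.24987791e+00  2.63869243e-01  1.60397455e+00  5.53190636e-06
  1.27374372e+00 -3.68893148e-02] [ 236.4031323  -632.24079545  404.74023439] [[ 0.937  0.35   0.   ]
 [ 0.35  -0.937 -0.   ]
 [ 0.     0.    -1.   ]] 88.32593413805887
[ 0.5819 -0.4638  0.0177  0.     -0.      1.1286]
[0.    0.    0.099 0.    0.    0.   ]
```

Emit:
{"method": "step_arm", "body": {"increments": [[0.582,-0.464,0.018,0,0,1.129,1],[0.582,-0.464,0.018,0,0,1.129,1],[0.582,-0.464,0.018,0,0,1.129,1],[0.582,-0.464,0.018,0,0,1.129,1],[0.582,-0.464,0.018,0,0,1.129,1],[0.582,-0.464,0.018,0,0,1.129,1],[0.582,-0.464,0.018,0,0,1.129,1],[0.582,-0.464,0.018,0,0,1.129,1],[0.582,-0.464,0.018,0,0,1.129,1],[0.582,-0.464,0.018,0,0,1.129,1],[0.582,-0.464,0.018,0,0,1.129,1],[0.582,-0.464,0.018,0,0,1.129,1]]}}

```text
clock: 3.3
eef_pos: [486.9, -213.9, 393.4]
tool_rot: [2.911, -1.182, 0.002]
force: [0.7, 0.3, -0.1]
opening: 88.6
gripper_force: 0.0
```

```bash
cat > t.py <<'E'
from h import *
import sys
g=eval(sys.argv[1]);y=eval(sys.argv[2]);z=eval(sys.argv[3]) if len(sys.argv)>3 else [0,0,-1];d=float(sys.argv[4]) if len(sys.argv)>4 else 147
p,R,s=pose();print(round(s["clock"],2),np.round(s["q"],3),"grasp",np.round(p+R.apply([0,0,147]),1),"z",R.apply([0,0,1]).round(3),round(s["opening"],1),np.round(s["force"],1));print(goal(g,z,y,d)[0])
E
python3 t.py "[619,6,240]" "[np.cos(.8),np.sin(.8),0]"
```

```text
3.3 [-0.461 -0.     1.922 -0.     1.218  1.882] grasp [ 487.1 -214.   246.4] z [ 0.001 -0.    -1.   ] 88.6 [ 0.7  0.3 -0.1]
[-0.0587 -0.2497  0.0064 -0.0003 -0.0009 -0.0009]
```

Emit:
{"method": "step_arm", "body": {"increments": [[-0.059,-0.25,0.006,0,0,0,1],[-0.059,-0.25,0.006,0,0,0,1],[-0.059,-0.25,0.006,0,0,0,1],[-0.059,-0.25,0.006,0,0,0,1],[-0.059,-0.25,0.006,0,0,0,1],[-0.059,-0.25,0.006,0,0,0,1],[-0.059,-0.25,0.006,0,0,0,1],[-0.059,-0.25,0.006,0,0,0,1],[-0.059,-0.25,0.006,0,0,0,1]]}}

```text
clock: 4.05
eef_pos: [618.2, 4.8, 386.7]
tool_rot: [2.911, -1.179, -0.001]
force: [0.8, 0.3, -0.1]
opening: 88.4
gripper_force: 0.0
```

```bash
python3 t.py "[619,6,141]" "[np.cos(.8),np.sin(.8),0]"; python3 - <<'E'
from h import *
I=cam("scene");p=pose()[0];A=cv2.resize(I["img"][120:260,170:370,::-1],None,fx=3,fy=3,interpolation=cv2.INTER_CUBIC);cv2.imwrite("pics/a1.png",A)
E
```

```text
4.05 [-3.200e-02  1.700e-01  1.751e+00 -1.000e-03  1.222e+00  2.308e+00] grasp [618.    4.7 239.7] z [-0.001 -0.001 -1.   ] 88.4 [ 0.8  0.3 -0.1]
[-0.0002 -0.0016  0.0987  0.0012  0.0002  0.001 ]
```

View pics/a1.png

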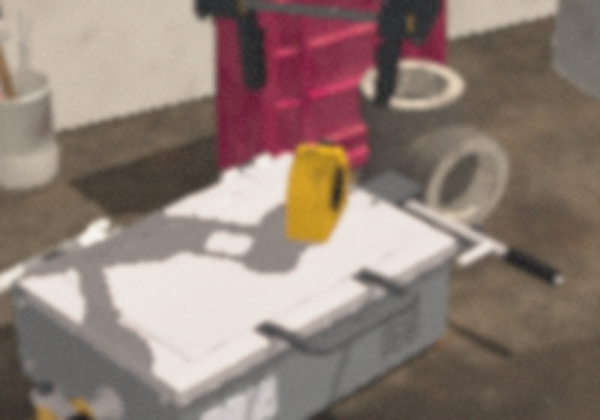

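The crop shows the open fingers, tips near crop (255,88) and (385,105), straddling above the tape at (318,195). I can descend.

Emit:
{"method": "step_arm", "body": {"increments": [[0,0,0.035,0,0,0,1],[0,0,0.07,0,0,0,1],[0,0,0.099,0,0,0,1],[0,0,0.099,0,0,0,1],[0,0,0.099,0,0,0,0],[0,0,0.099,0,0,0,0],[0,0,0.099,0,0,0,0],[0,0,0.099,0,0,0,0],[0,0,0.099,0,0,0,0],[0,0,0.099,0,0,0,0],[0,0,0.099,0,0,0,0],[0,0,0.099,0,0,0,0]]}}

```text
clock: 5.1
eef_pos: [618.4, 4.8, 288.4]
tool_rot: [-2.911, 1.181, -0.001]
force: [-0.3, 0.2, 0.3]
opening: 36.9
gripper_force: 0.2
```

Emit:
{"method": "step_arm", "body": {"increments": [[0,0,0,0,0,0,0],[0,0,0,0,0,0,0],[0,0,0,0,0,0,0],[0,0,-0.02,0,0,0,0],[0,0,-0.05,0,0,0,0],[0,0,-0.08,0,0,0,0],[0,0,-0.08,0,0,0,0]]}}

```text
clock: 5.68
eef_pos: [620.3, 4.6, 374.4]
tool_rot: [-2.908, 1.18, -0.015]
force: [1.7, -0.0, -0.5]
opening: 33.8
gripper_force: 30.0
```

```bash
python3 t.py "[420,-125,200]" "[np.cos(.8),np.sin(.8),0]"; python3 t.py "[420,-125,36.5]" "[np.cos(.8),np.sin(.8),0]"
```

```text
5.68 [-0.033  0.179  1.764 -0.     1.189  2.309] grasp [621.7   4.5 227.4] z [ 0.01  -0.001 -1.   ] 33.8 [ 1.7 -0.  -0.5]
[-0.0535  0.2327  0.0255 -0.0065 -0.0075 -0.0003]
5.68 [-0.033  0.179  1.764 -0.     1.189  2.309] grasp [621.7   4.5 227.4] z [ 0.01  -0.001 -1.   ] 33.8 [ 1.7 -0.  -0.5]
[-0.0547  0.2337  0.189  -0.0065 -0.0075 -0.0003]
```

Emit:
{"method": "step_arm", "body": {"increments": [[-0.054,0.233,0.02,0,0,0,0],[-0.054,0.233,0.02,0,0,0,0],[-0.054,0.233,0.02,0,0,0,0],[-0.054,0.233,0.02,0,0,0,0],[-0.054,0.233,0.02,0,0,0,0],[-0.054,0.233,0.06,0,0,0,0],[-0.054,0.233,0.1,0,0,0,0],[-0.054,0.233,0.14,0,0,0,0],[-0.054,0.233,0.17,0,0,0,0],[-0.054,0.233,0.17,0,0,0,0],[-0.054,0.233,0.17,0,0,0,0]]}}

```text
clock: 6.6
eef_pos: [415.1, -124.1, 195.5]
tool_rot: [2.911, -1.182, -0.012]
force: [0.2, -0.2, -1.2]
opening: 34.1
gripper_force: 30.0
```

```bash
python3 t.py "[420,-125,36.5]" "[np.cos(.8),np.sin(.8),0]"
```

```text
6.6 [-0.348  0.052  2.284 -0.     0.813  1.994] grasp [ 414.1 -123.8   48.5] z [-0.007  0.003 -1.   ] 34.1 [ 0.2 -0.2 -1.2]
[ 0.0042 -0.0028  0.012   0.0032  0.007  -0.0005]
```

Emit:
{"method": "step_arm", "body": {"increments": [[0,0,0.005,0,0,0,0],[0,0,0.009,0,0,0,0],[0,0,0.01,0,0,0,0],[0,0,0.01,0,0,0,0]]}}

```text
clock: 6.93
eef_pos: [418.2, -125.0, 189.4]
tool_rot: [-2.911, 1.181, -0.005]
force: [0.0, 0.3, -2.0]
opening: 33.9
gripper_force: 30.0
```

Emit:
{"method": "step_arm", "body": {"increments": [[0,0,0.003,0,0,0,0],[0,0,0.006,0,0,0,0],[0,0,0.006,0,0,0,0],[0,0,0.006,0,0,0,0]]}}

```text
clock: 7.27
eef_pos: [417.6, -124.9, 182.3]
tool_rot: [-2.911, 1.181, -0.002]
force: [0.6, 0.7, 0.0]
opening: 33.9
gripper_force: 30.0
```

Emit:
{"method": "step_arm", "body": {"increments": [[0,0,0,0,0,0,1],[0,0,0,0,0,0,1],[0,0,0,0,0,0,1],[0,0,0,0,0,0,1],[0,0,0,0,0,0,1],[0,0,-0.02,0,0,0,1],[0,0,-0.05,0,0,0,1],[0,0,-0.09,0,0,0,0.4],[0,0,-0.13,0,0,0,0.4],[0,0,-0.17,0,0,0,0.4],[0,0,-0.17,0,0,0,0.4]]}}

```text
clock: 8.18
eef_pos: [420.1, -125.8, 360.8]
tool_rot: [-2.91, 1.181, -0.024]
force: [1.5, -0.2, 0.6]
opening: 55.5
gripper_force: 0.0
```

```bash
python3 t.py "Tw(WP,[-146,0,180])[0]" "wd([1,0,0])"; python3 - <<'E'
from h import *
p,R,s=pose()
E
```

```text
8.18 [-0.348 -0.169  2.139  0.     1.156  1.994] grasp [ 422.2 -126.6  213.8] z [ 0.014 -0.005 -1.   ] 55.5 [ 1.5 -0.2  0.6]
[-0.0853 -0.1596  0.0336 -0.0099 -0.0119  0.5406]
```

Emit:
{"method": "step_arm", "body": {"increments": [[-0.085,-0.16,0,0,0,-1.4,0.4],[-0.085,-0.16,0,0,0,-1.4,0.4],[-0.085,-0.16,0,0,0,-1.4,0.4],[-0.085,-0.16,0,0,0,-1.4,0.4],[-0.085,-0.16,0,0,0,-1.4,0.4],[-0.085,-0.16,0,0,0,-1.4,0.4],[-0.085,-0.16,0,0,0,-1.4,0.4],[-0.085,-0.16,0,0,0,-1.4,0.4],[-0.085,-0.16,0,0,0,-1.4,0.4],[-0.085,-0.16,0,0,0,-1.4,0.4],[-0.085,-0.16,0,0,0,-1.4,0.4],[-0.085,-0.16,0,0,0,-1.4,0.4]]}}

```text
clock: 9.18
eef_pos: [467.6, 49.2, 351.6]
tool_rot: [-2.986, -0.977, 0.001]
force: [0.2, 0.2, 0.6]
opening: 35.2
gripper_force: 0.0
```

```bash
python3 t.py "Tw(WP,[-146,0,180])[0]" "wd([1,0,0])"
```

```text
9.18 [ 0.052 -0.088  2.086 -0.     1.144  0.99 ] grasp [467.6  49.2 204.6] z [-0. -0. -1.] 35.2 [0.2 0.2 0.6]
[ 1.700e-03  2.900e-03  2.460e-02 -5.000e-04  2.000e-04 -1.197e+00]
```

Emit:
{"method": "step_arm", "body": {"increments": [[0.0017,0.0029,0.025,0,0,-1.197,0.4],[0.0017,0.0029,0.025,0,0,-1.197,0.4],[0.0017,0.0029,0.025,0,0,-1.197,0.4],[0.0017,0.0029,0.025,0,0,-1.197,0.4],[0.0017,0.0029,0.025,0,0,-1.197,0.4],[0.0017,0.0029,0.025,0,0,-1.197,0.4],[0.0017,0.0029,0.025,0,0,-1.197,0.4],[0.0017,0.0029,0.025,0,0,-1.197,0.4],[0.0017,0.0029,0.025,0,0,-1.197,0.4],[0.0017,0.0029,0.025,0,0,-1.197,0.4],[0.0017,0.0029,0.025,0,0,-1.197,0.4]]}}

```text
clock: 10.1
eef_pos: [470.8, 47.8, 326.7]
tool_rot: [-1.922, -2.485, 0.0]
force: [0.3, 0.4, -0.4]
opening: 35.4
gripper_force: 0.0
```

```bash
python3 t.py "Tw(WP,[-146,0,112])[0]" "wd([1,0,0])"; python3 - <<'E'
from h import *
S=cam("scene");T=cam("top")
A=cv2.resize(S["img"][150:330,190:410,::-1],None,fx=3,fy=3,interpolation=cv2.INTER_CUBIC)
B=T["img"][130:330,180:460,::-1];B=cv2.resize(B,None,fx=2,fy=2)
cv2.imwrite("pics/a2.png",A)
E
```

```text
10.1 [ 0.049 -0.057  2.107  0.     1.093 -0.206] grasp [470.7  47.8 179.7] z [-0. -0. -1.] 35.4 [ 0.3  0.4 -0.4]
[ 0.0001 -0.0001  0.0677 -0.0002 -0.0001 -0.0047]
```

View pics/a2.png

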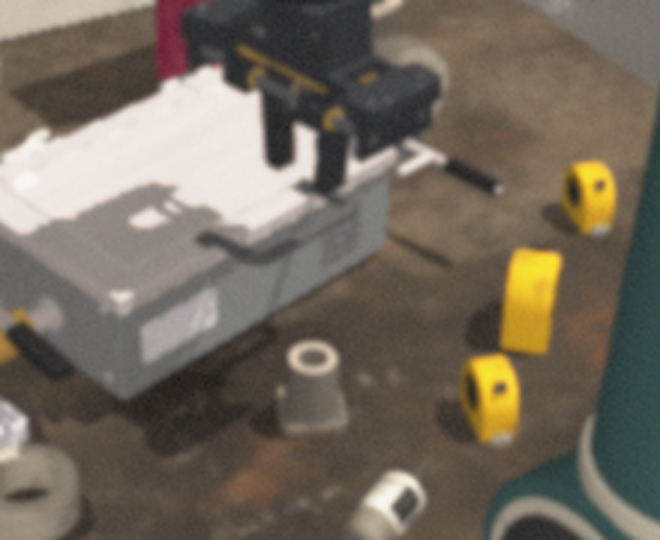

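The tape stands upright on the bench at crop (530,300). The fingers, tips near (278,165) and (330,190), are above the handle bar at about (300,230) and straddle it.

Emit:
{"method": "step_arm", "body": {"increments": [[0,0,0.03,0,0,0,0.4],[0,0,0.05,0,0,0,0.4],[0,0,0.068,0,0,0,0.4],[0,0,0.068,0,0,0,0.4],[0,0,0.068,0,0,0,0],[0,0,0.068,0,0,0,0],[0,0,0.068,0,0,0,0],[0,0,0.068,0,0,0,0],[0,0,0.068,0,0,0,0],[0,0,0.068,0,0,0,0]]}}

```text
clock: 11.03
eef_pos: [469.3, 47.4, 259.7]
tool_rot: [-1.919, -2.484, 0.007]
force: [-8.8, -3.8, 6.7]
opening: 8.3
gripper_force: 29.1
```

```bash
cat > lid.py <<'E'
from h import *
p,R,s=pose();g=p+R.apply([0,0,147]);print(round(s["clock"],2),np.round(s["q"],2),g.round(1),Tw(WP,[-146,0,112])[0].round(1),s["opening"],np.round(s["force"],1))
# handle path: r=238,h=12 ; shifts relative to lid angle a0, in tool axes
L2=lambda a:np.array([-238*np.cos(a)+12*np.sin(a),0,238*np.sin(a)+12*np.cos(a)])
gw=Tw([0,0,-WP[2]],g-[WP[0],WP[1],0])[0]
v=gw-[92,0,100];a0=np.arctan2(v[2],-v[0])-np.arctan2(12,238);print("washer g",gw.round(1),"lid angle now",a0.round(3),"r",np.hypot(v[0],v[2]))
import sys
for a in np.arange(0,1.45,.033): 
    if a>a0-.01: print(a.round(3),(R.inv().apply(wd(L2(a)-L2(a0)))/1000).round(4))
E
python3 lid.py
```

```text
11.03 [ 0.05  0.02  2.17 -0.    0.96 -0.21] [468.5  47.1 112.7] [470.7  47.9 112. ] 8.315308167681122 [-8.8 -3.8  6.7]
washer g [-148.3   -0.2  112.7] lid angle now 0.002 r 240.59745060469012
0.0 [ 0.     -0.      0.0006]
0.033 [ 0.      0.0005 -0.0073]
0.066 [ 0.      0.0012 -0.0151]
0.099 [ 0.      0.0022 -0.0229]
0.132 [ 0.      0.0035 -0.0307]
0.165 [ 0.      0.005  -0.0384]
0.198 [ 0.      0.0067 -0.0461]
0.231 [ 0.      0.0087 -0.0537]
0.264 [ 0.      0.011  -0.0612]
0.297 [ 0.      0.0135 -0.0686]
0.33 [ 0.      0.0163 -0.076 ]
0.363 [ 0.0001  0.0193 -0.0833]
0.396 [ 0.0001  0.0225 -0.0904]
0.429 [ 0.0001  0.026  -0.0975]
0.462 [ 1.000e-04  2.970e-02 -1.044e-01]
0.495 [ 1.000e-04  3.360e-02 -1.112e-01]
0.528 [ 1.000e-04  3.780e-02 -1.179e-01]
0.561 [ 1.000e-04  4.220e-02 -1.245e-01]
0.594 [ 0.0002  0.0467 -0.1308]
0.627 [ 0.0002  0.0515 -0.1371]
0.66 [ 0.0002  0.0565 -0.1431]
0.693 [ 0.0002  0.0617 -0.1491]
0.726 [ 0.0002  0.0671 -0.1548]
0.759 [ 0.0002  0.0727 -0.1603]
0.792 [ 0.0003  0.0784 -0.1657]
0.825 [ 0.0003  0.0844 -0.1709]
0.858 [ 0.0003  0.0904 -0.1758]
0.891 [ 0.0003  0.0967 -0.1806]
0.924 [ 0.0004  0.1031 -0.1852]
0.957 [ 0.0004  0.1097 -0.1895]
0.99 [ 0.0004  0.1164 -0.1936]
1.023 [ 0.0004  0.1232 -0.1975]
1.056 [ 0.0004  0.1301 -0.2012]
1.089 [ 0.0005  0.1372 -0.2047]
1.122 [ 0.0005  0.1444 -0.2079]
1.155 [ 0.0005  0.1517 -0.2108]
1.188 [ 0.0006  0.159  -0.2136]
1.221 [ 0.0006  0.1665 -0.2161]
1.254 [ 0.0006  0.174  -0.2183]
1.287 [ 0.0006  0.1816 -0.2203]
1.32 [ 0.0007  0.1893 -0.222 ]
1.353 [ 0.0007  0.197  -0.2235]
1.386 [ 0.0007  0.2048 -0.2247]
1.419 [ 0.0008  0.2126 -0.2257]
```

Emit:
{"method": "step_arm", "body": {"increments": [[0,-0.001,-0.007,0,0,0,0],[0,-0.001,-0.015,0,0,0,0],[0,0,-0.023,0,0,0,0],[0,0.0015,-0.031,0,0,0,0],[0,0.003,-0.038,0,0,0,0],[0,0.0045,-0.046,0,0,0,0],[0,0.0065,-0.0535,0,0,0,0],[0,0.009,-0.061,0,0,0,0],[0,0.0115,-0.0685,0,0,0,0],[0,0.0145,-0.076,0,0,0,0],[0,0.0175,-0.083,0,0,0,0],[0,0.0205,-0.0905,0,0,0,0]]}}

```text
clock: 12.03
eef_pos: [490.4, 53.2, 349.7]
tool_rot: [-1.92, -2.484, 0.002]
force: [0.4, 0.4, -11.6]
opening: 8.3
gripper_force: 31.0
```

```bash
python3 lid.py | head -16
```

```text
12.03 [ 0.06 -0.04  2.04  0.    1.14 -0.2 ] [490.1  53.2 202.7] [470.7  47.9 112. ] 8.299837257434593 [  0.4   0.4 -11.6]
washer g [-1.259e+02  1.000e-01  2.027e+02] lid angle now 0.39 r 240.87030979991593
0.396 [ 0.      0.0006 -0.0013]
0.429 [ 0.      0.0041 -0.0084]
0.462 [ 0.      0.0078 -0.0153]
0.495 [ 0.0001  0.0118 -0.0221]
0.528 [ 0.0001  0.016  -0.0287]
0.561 [ 0.0001  0.0204 -0.0353]
0.594 [ 0.0001  0.025  -0.0416]
0.627 [ 0.0002  0.0298 -0.0479]
0.66 [ 0.0002  0.0348 -0.0539]
0.693 [ 0.0002  0.04   -0.0598]
0.726 [ 0.0002  0.0454 -0.0655]
0.759 [ 0.0002  0.051  -0.071 ]
0.792 [ 0.0003  0.0568 -0.0764]
0.825 [ 0.0003  0.0627 -0.0815]
```

Emit:
{"method": "step_arm", "body": {"increments": [[0,0.0035,-0.007,0,0,0,0],[0,0.007,-0.014,0,0,0,0],[0,0.011,-0.021,0,0,0,0],[0,0.0155,-0.0275,0,0,0,0],[0,0.02,-0.034,0,0,0,0],[0,0.0245,-0.0405,0,0,0,0],[0,0.029,-0.0465,0,0,0,0],[0,0.034,-0.0525,0,0,0,0],[0,0.0395,-0.0585,0,0,0,0],[0,0.045,-0.064,0,0,0,0],[0,0.0505,-0.07,0,0,0,0],[0,0.056,-0.075,0,0,0,0]]}}

```text
clock: 13.03
eef_pos: [544.7, 67.8, 425.2]
tool_rot: [-1.919, -2.484, 0.001]
force: [-6.1, 2.7, -8.2]
opening: 8.7
gripper_force: 30.7
```

```bash
python3 lid.py
```

```text
13.03 [ 0.08  0.01  1.85  0.    1.28 -0.18] [544.3  68.1 278.2] [470.7  47.9 112. ] 8.677245356898887 [-6.1  2.7 -8.2]
washer g [-69.6   0.6 278.2] lid angle now 0.784 r 240.56291197936685
0.792 [ 0.      0.0015 -0.0013]
0.825 [ 0.      0.0074 -0.0065]
0.858 [ 0.0001  0.0135 -0.0114]
0.891 [ 0.0001  0.0198 -0.0162]
0.924 [ 0.0001  0.0262 -0.0207]
0.957 [ 0.0002  0.0328 -0.025 ]
0.99 [ 0.0002  0.0395 -0.0291]
1.023 [ 0.0002  0.0463 -0.033 ]
1.056 [ 0.0003  0.0533 -0.0367]
1.089 [ 0.0003  0.0604 -0.0401]
1.122 [ 0.0004  0.0676 -0.0433]
1.155 [ 0.0004  0.0749 -0.0462]
1.188 [ 0.0004  0.0823 -0.0489]
1.221 [ 0.0005  0.0897 -0.0514]
1.254 [ 0.0005  0.0973 -0.0536]
1.287 [ 0.0005  0.1049 -0.0556]
1.32 [ 0.0006  0.1126 -0.0573]
1.353 [ 0.0006  0.1203 -0.0587]
1.386 [ 0.0006  0.1281 -0.0599]
1.419 [ 0.0007  0.1359 -0.0609]
```

Emit:
{"method": "step_arm", "body": {"increments": [[0,0.006,-0.005,0,0,0,0],[0,0.012,-0.01,0,0,0,0],[0,0.018,-0.015,0,0,0,0],[0,0.0245,-0.0195,0,0,0,0],[0,0.031,-0.024,0,0,0,0],[0,0.038,-0.028,0,0,0,0],[0,0.045,-0.032,0,0,0,0],[0,0.052,-0.0355,0,0,0,0],[0,0.059,-0.039,0,0,0,0],[0,0.066,-0.042,0,0,0,0],[0,0.0735,-0.045,0,0,0,0],[0,0.081,-0.0475,0,0,0,0]]}}

```text
clock: 14.03
eef_pos: [622.8, 89.0, 472.8]
tool_rot: [-1.917, -2.483, -0.0]
force: [-10.0, 2.7, -5.6]
opening: 8.3
gripper_force: 30.5
```

```bash
python3 lid.py
```

```text
14.03 [ 0.1   0.15  1.62  0.    1.38 -0.15] [622.3  89.4 325.8] [470.7  47.9 112. ] 8.34652497432027 [-10.    2.7  -5.6]
washer g [ 11.2   1.3 325.8] lid angle now 1.177 r 239.87150612307704
1.188 [ 0.      0.0025 -0.0009]
1.221 [ 0.      0.01   -0.0034]
1.254 [ 0.0001  0.0175 -0.0056]
1.287 [ 0.0001  0.0251 -0.0075]
1.32 [ 0.0001  0.0328 -0.0092]
1.353 [ 0.0002  0.0405 -0.0107]
1.386 [ 0.0002  0.0483 -0.0119]
1.419 [ 0.0002  0.0561 -0.0129]
```

Emit:
{"method": "step_arm", "body": {"increments": [[0,0.0075,-0.0025,0,0,0,0],[0,0.015,-0.005,0,0,0,0],[0,0.0225,-0.007,0,0,0,0],[0,0.03,-0.0085,0,0,0,0],[0,0.0375,-0.01,0,0,0,0],[0,0.045,-0.0115,0,0,0,0],[0,0.05,-0.012,0,0,0,0],[0,0.052,-0.012,0,0,0,0]]}}

```text
clock: 14.7
eef_pos: [674.2, 102.9, 484.9]
tool_rot: [-1.918, -2.485, -0.006]
force: [-4.5, 6.6, -5.9]
opening: 8.8
gripper_force: 30.5
```

```bash
sed -i 's/^WP=.*/WP=[609.9,84.8,0.259]/' h.py; python3 lid.py; python3 t.py "Tw(WP,[-155,-196,200])[0]" "wd([0,1,0])" "[0,0,-1]" 157
```

```text
14.7 [ 0.11  0.24  1.49  0.    1.41 -0.14] [674.2 103.5 337.9] [468.8  47.4 112. ] 8.82505374438105 [-4.5  6.6 -5.9]
washer g [ 66.9   1.6 337.9] lid angle now 1.415 r 239.17541175758663
1.419 [ 0.      0.0009 -0.0001]
14.7 [ 0.114  0.241  1.486  0.004  1.413 -0.143] grasp [674.2 103.5 337.9] z [ 0.     0.004 -1.   ] 8.8 [-4.5  6.6 -5.9]
[-0.1982 -0.2213  0.1267 -0.0024 -0.0043  1.5679]
```

Emit:
{"method": "step_arm", "body": {"increments": [[0,0,0,0,0,0,0.5],[0,0,0,0,0,0,0.5],[0,0,0,0,0,0,0.5],[0,0,-0.03,0,0,0,0.5],[0,0,-0.06,0,0,0,0.5],[-0.198,-0.221,-0.03,0,0,1.568,0.5],[-0.198,-0.221,-0.03,0,0,1.568,0.5],[-0.198,-0.221,-0.03,0,0,1.568,0.5],[-0.198,-0.221,-0.03,0,0,1.568,0.5],[-0.198,-0.221,-0.03,0,0,1.568,0.5],[-0.198,-0.221,-0.03,0,0,1.568,0.5],[-0.198,-0.221,-0.03,0,0,1.568,0.5]]}}

```text
clock: 15.7
eef_pos: [512.2, -142.8, 517.1]
tool_rot: [2.794, 1.427, 0.006]
force: [0.1, -0.8, 0.7]
opening: 43.9
gripper_force: 0.0
```

```bash
python3 t.py "Tw(WP,[-155,-196,70])[0]" "wd([0,1,0])" "[0,0,-1]" 157
```

```text
15.7 [-0.319 -0.062  1.757 -0.     1.441  0.308] grasp [ 513.  -143.2  370.1] z [ 0.006 -0.002 -1.   ] 43.9 [ 0.1 -0.8  0.7]
[-0.0028 -0.0024  0.2901  0.0051 -0.0035  0.6855]
```

Emit:
{"method": "step_arm", "body": {"increments": [[-0.003,-0.0024,0.04,0,0,0.686,0.5],[-0.003,-0.0024,0.08,0,0,0.686,0.5],[-0.003,-0.0024,0.12,0,0,0.686,0.5],[-0.003,-0.0024,0.16,0,0,0.686,0.5],[-0.003,-0.0024,0.2,0,0,0.686,0.5],[-0.003,-0.0024,0.235,0,0,0.686,0.5],[-0.003,-0.0024,0.265,0,0,0.686,0.5],[-0.003,-0.0024,0.29,0,0,0.686,0.5],[-0.003,-0.0024,0.29,0,0,0.686,0.5]]}}

```text
clock: 16.45
eef_pos: [508.0, -142.1, 221.0]
tool_rot: [-3.112, -0.414, 0.008]
force: [-1.4, 0.4, 0.2]
opening: 43.8
gripper_force: 0.0
```

```bash
python3 t.py "Tw(WP,[-155,-196,70])[0]" "wd([0,1,0])" "[0,0,-1]" 157; python3 - <<'E'
from h import *
S=cam("scene");cv2.imwrite("pics/a3.png",cv2.resize(S["img"][60:300,190:430,::-1],None,fx=2.4,fy=2.4,interpolation=cv2.INTER_CUBIC))
E
```

```text
16.45 [-0.32   0.179  2.079 -0.     0.889  0.987] grasp [ 507.2 -141.8   74. ] z [-0.005  0.002 -1.   ] 43.8 [-1.4  0.4  0.2]
[ 0.0016  0.0028 -0.006  -0.003   0.0049  0.0053]
```

View pics/a3.png

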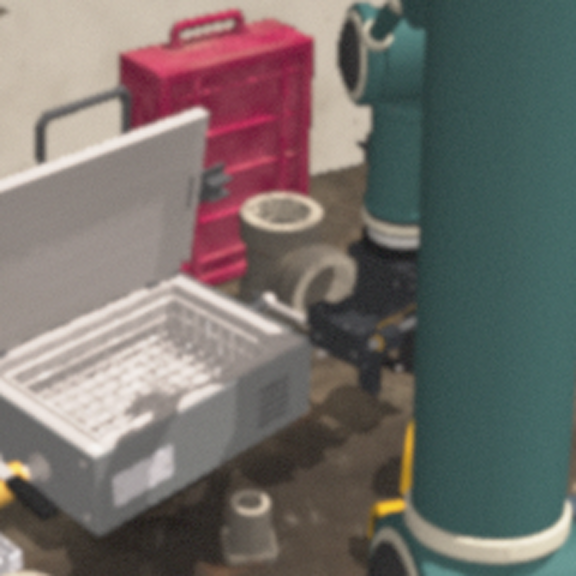

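The picture shows the lid standing open, its handle at (80,115) and bracket at (215,183). The gripper is down at the stay, with a finger at (370,370) and no contact force. Close now.

Emit:
{"method": "step_arm", "body": {"increments": [[0.001,0.002,-0.005,0,0,0,0],[0.001,0.002,-0.005,0,0,0,0],[0.001,0.002,-0.005,0,0,0,0],[0.001,0.002,-0.005,0,0,0,0],[0.001,0.002,-0.005,0,0,0,0],[0.001,0.002,-0.005,0,0,0,0]]}}

```text
clock: 17.0
eef_pos: [512.5, -145.4, 231.8]
tool_rot: [3.109, 0.416, 0.007]
force: [0.3, -5.0, 2.8]
opening: 13.0
gripper_force: 30.0
```

```bash
cat > stay.py <<'E'
from h import *
p,R,s=pose();g=p+R.apply([0,0,157]);gw=Tw([0,0,-WP[2]],g-[WP[0],WP[1],0])[0]
v=gw-[15,-196,70];r=np.hypot(v[0],v[2]);a0=np.arctan2(v[2],-v[0])
print(round(s["clock"],2),np.round(s["q"],2),"contact washer",gw.round(1),"r",r.round(1),"ang",a0.round(3),round(s["opening"],1),np.round(s["force"],1),round(s["gripper_force"],1),R.apply([0,0,1]).round(3))
f=lambda a:np.array([-r*np.cos(a),0,r*np.sin(a)])
for a in np.arange(0,1.75,.1):
    if a>a0-.02: print(a.round(2),(R.inv().apply(wd(f(a)-f(a0)))/1000).round(4))
E
python3 stay.py
```

```text
17.0 [-0.32  0.17  2.07 -0.    0.9   0.98] contact washer [-152.5 -198.4   74.8] r 167.6 ang 0.029 13.0 [ 0.3 -5.   2.8] 30.0 [ 0.005 -0.004 -1.   ]
0.1 [ 0.0008  0.0001 -0.0119]
0.2 [ 0.0034  0.0002 -0.0284]
0.3 [ 0.0076  0.0003 -0.0446]
0.4 [ 0.0134  0.0004 -0.0604]
0.5 [ 0.0207  0.0006 -0.0754]
0.6 [ 0.0296  0.0007 -0.0897]
0.7 [ 0.0397  0.0008 -0.103 ]
0.8 [ 0.0512  0.001  -0.1152]
0.9 [ 0.0638  0.0011 -0.1262]
1.0 [ 0.0775  0.0013 -0.1359]
1.1 [ 0.0921  0.0014 -0.1441]
1.2 [ 0.1074  0.0016 -0.1509]
1.3 [ 0.1233  0.0017 -0.1561]
1.4 [ 0.1397  0.0019 -0.1598]
1.5 [ 0.1563  0.002  -0.1617]
1.6 [ 0.173   0.0021 -0.162 ]
1.7 [ 0.1897  0.0022 -0.1606]
```

Emit:
{"method": "step_arm", "body": {"increments": [[0.0008,0,-0.0165,0,0,0,0],[0.0033,0,-0.033,0,0,0,0],[0.0075,0,-0.049,0,0,0,0],[0.0133,0,-0.065,0,0,0,0],[0.0206,0.0005,-0.08,0,0,0,0],[0.0293,0.0005,-0.0945,0,0,0,0],[0.0395,0.001,-0.108,0,0,0,0],[0.051,0.001,-0.12,0,0,0,0],[0.0636,0.001,-0.131,0,0,0,0],[0.0772,0.001,-0.141,0,0,0,0],[0.0918,0.0015,-0.149,0,0,0,0]]}}

```text
clock: 17.92
eef_pos: [599.8, -121.8, 380.9]
tool_rot: [3.112, 0.414, -0.002]
force: [-5.5, -1.2, 6.2]
opening: 12.2
gripper_force: 30.0
```

```bash
sed -i 's/\[0,0,157\]/[0,0,162]/' stay.py; python3 stay.py
```

```text
17.92 [-0.24  0.16  1.77 -0.    1.21  1.07] contact washer [ -62.9 -197.4  218.9] r 168.1 ang 1.089 12.2 [-5.5 -1.2  6.2] 30.0 [-0.001 -0.002 -1.   ]
1.1 [ 0.0017  0.     -0.0009]
1.2 [ 0.017   0.0001 -0.0077]
1.3 [ 0.0329  0.0002 -0.0131]
1.4 [ 0.0493  0.0003 -0.0168]
1.5 [ 0.066   0.0004 -0.0188]
1.6 [ 0.0828  0.0005 -0.0192]
1.7 [ 0.0995  0.0006 -0.0179]
```

Emit:
{"method": "step_arm", "body": {"increments": [[0.015,0,-0.007,0,0,0,0],[0.031,0,-0.0125,0,0,0,0],[0.047,0,-0.0165,0,0,0,0],[0.063,0,-0.0185,0,0,0,0],[0.079,0,-0.019,0,0,0,0],[0.09,0,-0.0185,0,0,0,0],[0.096,0,-0.018,0,0,0,0]]}}

```text
clock: 18.5
eef_pos: [693.7, -95.7, 396.9]
tool_rot: [3.114, 0.416, 0.001]
force: [-0.4, 0.1, 0.6]
opening: 1.0
gripper_force: 0.0
```

```bash
python3 stay.py
```

```text
18.5 [-0.17  0.32  1.55  0.    1.27  1.13] contact washer [  34.9 -196.   234.9] r 166.1 ang 1.691 1.0 [-0.4  0.1  0.6] 0.0 [ 0.001 -0.    -1.   ]
1.7 [0.0015 0.     0.0002]
```

```bash
python3 - <<'E'
from h import *
S=cam("scene");cv2.imwrite("pics/a4.png",cv2.resize(S["img"][60:300,190:430,::-1],None,fx=2.4,fy=2.4,interpolation=cv2.INTER_CUBIC))
T=cam("top")
for n,c in(("scene",S),("top",T)):
    for d in place_of("stay_grip",n)[:2]: print(n,d["confidence"],np.round(d["centre"],1))
    for a in(0,.5,1,1.4,1.7): print(a,proj(c,Tw(WP,[15-154*np.cos(a),-196,70+154*np.sin(a)]))[0].round(1))
E
```

```text
scene 0.7 [306.1 134.7]
0 [346.6 209.1]
0.5 [342.7 179.7]
1 [327.6 151.3]
1.4 [310.5 135.1]
1.7 [297.  128.9]
top 0.39 [355.2 154.1]
0 [357.9 218.8]
0.5 [361.4 208.4]
1 [359.8 182.7]
1.4 [354.6 155.4]
1.7 [349.  134.7]
```

View pics/a4.png

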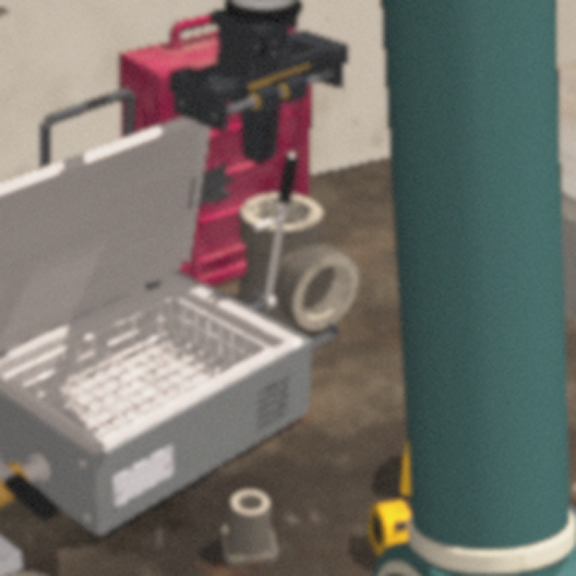

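The slip is clear: the sleeve came off the fingertips and the stay, tip at (290,160), is short of upright and will fall back. The lid is still high, so I regrasp deeper straight away.

Emit:
{"method": "step_arm", "body": {"increments": [[0,0,-0.035,0,0,0,0],[0,0,-0.06,0,0,0,0.5],[-0.04,0,-0.06,0,0,0,0.5],[-0.08,0,-0.06,0,0,0,0.5],[-0.12,0,-0.06,0,0,0,0.5],[-0.16,0.0015,-0.06,0,0,0,0.5],[-0.187,0.0015,-0.03,0,0,0,0.5],[-0.187,0.0015,0.01,0,0,0,0.5],[-0.187,0.0015,0.05,0,0,0,0.5],[-0.187,0.0015,0.09,0,0,0,0.5],[-0.187,0.0015,0.125,0,0,0,0.5],[-0.187,0.0015,0.155,0,0,0,0.5]]}}

```text
clock: 19.7
eef_pos: [510.5, -146.5, 239.0]
tool_rot: [-3.113, -0.413, 0.004]
force: [-0.4, -0.5, -0.6]
opening: 43.8
gripper_force: 0.0
```

```bash
python3 t.py "Tw(WP,[-152,-197.5,70])[0]" "wd([0,1,0])" "[0,0,-1]" 154; python3 - <<'E'
from h import *
T=cam("top");S=cam("scene")
for n in("top","scene"):
    for d in place_of("stay_grip",n)[:2]: print(n,d["confidence"],np.round(d["centre"],1))
print(proj(T,Tw(WP,[-139,-196,70])))
E
```

```text
19.7 [-0.326  0.159  2.062 -0.     0.923  0.981] grasp [ 510.1 -146.4   92. ] z [-0.003  0.001 -1.   ] 43.8 [-0.4 -0.5 -0.6]
[ 0.0034 -0.0006  0.015  -0.0013  0.0022  0.005 ]
top 0.58 [252.  137.7]
scene 0.44 [343.3 206. ]
[[357.94258717 218.75704278]]
```

Emit:
{"method": "step_arm", "body": {"increments": [[0.002,0,0.015,0,0,0,0.5],[0.002,0,0.015,0,0,0,0.5],[0.002,0,0.015,0,0,0,0],[0.002,0,0.015,0,0,0,0],[0.002,0,0.015,0,0,0,0],[0.002,0,0.015,0,0,0,0],[0.002,0,0.015,0,0,0,0]]}}

```text
clock: 20.48
eef_pos: [514.8, -146.0, 227.5]
tool_rot: [-3.114, -0.414, -0.002]
force: [1.1, 3.8, 2.9]
opening: 13.2
gripper_force: 30.4
```

```bash
sed -i 's/\[0,0,162\]/[0,0,154]/' stay.py; python3 stay.py
```

```text
20.48 [-0.32  0.18  2.06  0.    0.9   0.98] contact washer [-150.9 -198.8   73.5] r 165.9 ang 0.021 13.2 [1.1 3.8 2.9] 30.4 [ 0.001  0.    -1.   ]
0.1 [ 0.0008  0.     -0.0131]
0.2 [ 0.0033  0.     -0.0295]
0.3 [ 0.0074  0.     -0.0455]
0.4 [ 0.0131  0.0001 -0.0611]
0.5 [ 0.0204  0.0001 -0.076 ]
0.6 [ 0.029   0.0002 -0.0902]
0.7 [ 0.0391  0.0002 -0.1034]
0.8 [ 0.0504  0.0003 -0.1155]
0.9 [ 0.0629  0.0004 -0.1264]
1.0 [ 0.0764  0.0004 -0.1361]
1.1 [ 0.0908  0.0005 -0.1443]
1.2 [ 0.1059  0.0006 -0.151 ]
1.3 [ 0.1217  0.0007 -0.1563]
1.4 [ 0.1379  0.0008 -0.1599]
1.5 [ 0.1543  0.0009 -0.1619]
1.6 [ 0.1709  0.001  -0.1622]
1.7 [ 0.1874  0.0011 -0.1609]
```

Emit:
{"method": "step_arm", "body": {"increments": [[0.0008,0,-0.0165,0,0,0,0],[0.0033,0,-0.033,0,0,0,0],[0.0073,0,-0.0495,0,0,0,0],[0.013,0,-0.0655,0,0,0,0],[0.02,0,-0.081,0,0,0,0],[0.0285,0,-0.0955,0,0,0,0],[0.0385,0,-0.109,0,0,0,0],[0.0495,0,-0.1215,0,0,0,0],[0.062,0,-0.133,0,0,0,0],[0.0755,0.0005,-0.143,0,0,0,0],[0.09,0.0005,-0.151,0,0,0,0],[0.105,0.0005,-0.158,0,0,0,0]]}}

```text
clock: 21.48
eef_pos: [615.6, -118.2, 384.8]
tool_rot: [-3.112, -0.414, 0.005]
force: [-1.3, 3.6, -1.3]
opening: 13.0
gripper_force: 30.0
```

```bash
python3 stay.py
```

```text
21.48 [-0.23  0.19  1.73  0.    1.22  1.08] contact washer [ -46.9 -197.2  230.8] r 172.3 ang 1.203 13.0 [-1.3  3.6 -1.3] 30.0 [-0.004  0.002 -1.   ]
1.2 [-0.0005 -0.      0.0002]
1.3 [ 0.0158  0.0001 -0.0053]
1.4 [ 0.0326  0.0002 -0.0091]
1.5 [ 0.0497  0.0003 -0.0112]
1.6 [ 0.0669  0.0004 -0.0116]
1.7 [ 0.0841  0.0005 -0.0103]
```

Emit:
{"method": "step_arm", "body": {"increments": [[0.012,0,-0.0045,0,0,0,0],[0.025,0,-0.008,0,0,0,0],[0.038,0,-0.0105,0,0,0,0],[0.051,0,-0.012,0,0,0,0],[0.063,0,-0.012,0,0,0,0],[0.074,0,-0.0115,0,0,0,0],[0.082,0,-0.011,0,0,0,0],[0.086,0,-0.011,0,0,0,0]]}}

```text
clock: 22.15
eef_pos: [699.7, -94.7, 396.9]
tool_rot: [-3.111, -0.416, -0.001]
force: [-2.8, 5.3, 4.1]
opening: 12.7
gripper_force: 30.0
```

```bash
python3 stay.py
```

```text
22.15 [-0.17  0.33  1.54  0.    1.28  1.13] contact washer [  41.  -196.   242.9] r 174.9 ang 1.72 12.7 [-2.8  5.3  4.1] 30.0 [ 0.     0.003 -1.   ]
1.7 [-0.0034 -0.     -0.0005]
```

Held at its stop. Release and lift away.

Emit:
{"method": "step_arm", "body": {"increments": [[0.001,0,0,0,0,0,0.3],[0.001,0,0,0,0,0,0.35],[0.001,0,0,0,0,0,0.35],[0.001,0,-0.015,0,0,0,0.35],[0.001,0,-0.04,0,0,0,0.35],[0.001,0,-0.08,0,0,0,0.35],[0.001,0,-0.12,0,0,0,0.35],[0.001,0,-0.15,0,0,0,0.35]]}}

```text
clock: 22.82
eef_pos: [699.5, -96.8, 549.0]
tool_rot: [3.113, 0.413, 0.003]
force: [0.8, 0.1, 0.0]
opening: 31.1
gripper_force: 0.0
```

```bash
python3 - <<'E'
from h import *
S=cam("scene");T=cam("top")
cv2.imwrite("pics/a5.png",cv2.resize(S["img"][80:300,140:420,::-1],None,fx=2.5,fy=2.5,interpolation=cv2.INTER_CUBIC))
for n,c in(("scene",S),("top",T)):
    for k in("stay_grip","lever_grip","valve_stem"):
        for d in place_of(k,n)[:2]: print(n,k,round(d["confidence"],2),np.round(d["centre"],1), atz(c,d["centre"],82).round(1))
    print([proj(c,Tw(WP,[15-154*np.cos(a),-196,70+154*np.sin(a)]))[0].round(1) for a in (1.4,1.57,1.706)])
for k,P in(("stem",[-20,195,82]),("lever",[-86,195,82])): print(k,Tw(WP,P))
E
python3 t.py "Tw(WP,[-86,195,150])[0]" "wd([0,1,0])"
```

```text
scene stay_grip 0.54 [297.8 126.5] [ 973.6 -264.1   82. ]
scene stay_grip 0.36 [198.8 264.5] [481.4 256.5  82. ]
scene lever_grip 0.79 [200.  261.8] [488.5 251.1  82. ]
scene lever_grip 0.67 [221.9 187.3] [744.4  90.9  82. ]
scene valve_stem 0.77 [182.1 250.1] [543.8 269.8  82. ]
[array([310.5, 135.1]), array([302.8, 130.9]), array([296.8, 128.8])]
top stay_grip 0.59 [346.5 131.8] [ 738.6 -111.6   82. ]
top lever_grip 0.66 [194.3 237.7] [474.9 254.4  82. ]
top valve_stem 0.83 [190.6 214.6] [530.4 264.9  82. ]
[array([354.6, 155.4]), array([351.6, 143.5]), array([348.9, 134.4])]
stem [[540.62483195 268.17380154  82.        ]]
lever [[476.82615797 251.27027533  82.        ]]
23.22 [-0.172  0.279  1.337 -0.     1.53   1.134] grasp [699.1 -96.4 395.6] z [-0.005  0.001 -1.   ] 30.8 [-0.9 -0.3  0.4]
[-0.1232 -0.3935  0.2469 -0.0019  0.0043  0.0056]
```

View pics/a5.png

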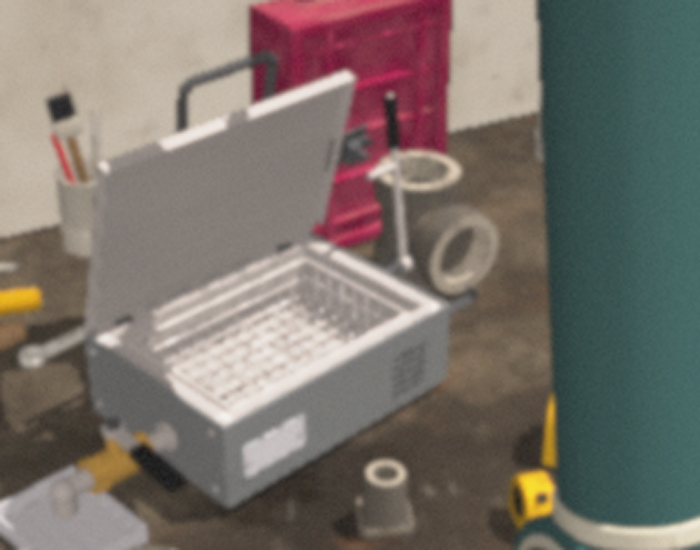

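The stay is at its stop (grip at crop (392,120)), and the lid bracket (355,145) is above the pin (378,172), sinking towards it. On to the valve lever at crop (158,465), turning the wrist half round to stay in joint range.

Emit:
{"method": "step_arm", "body": {"increments": [[-0.123,-0.393,0,0,0,-1.6,0.5],[-0.123,-0.393,0,0,0,-1.6,0.5],[-0.123,-0.393,0,0,0,-1.6,0.5],[-0.123,-0.393,0,0,0,-1.6,0.5],[-0.123,-0.393,0,0,0,-1.6,0.5],[-0.123,-0.393,0,0,0,-1.6,0.5],[-0.123,-0.393,0,0,0,-1.6,0.5],[-0.123,-0.393,0,0,0,-1.6,0.5],[-0.123,-0.393,0,0,0,-1.6,0.5],[-0.123,-0.393,0,0,0,-1.6,0.5],[-0.123,-0.393,0,0,0,-1.6,0.5],[-0.123,-0.393,0,0,0,-1.6,0.5]]}}

```text
clock: 24.22
eef_pos: [476.8, 252.8, 543.9]
tool_rot: [-1.982, -2.436, 0.004]
force: [-0.3, -0.1, -0.5]
opening: 44.0
gripper_force: 0.0
```

```bash
python3 t.py "[477,252,150]" "wd([0,1,0])"
```

```text
24.22 [ 0.441 -0.049  1.696  0.     1.496  0.237] grasp [476.4 252.6 396.9] z [-0.003 -0.001 -1.   ] 44.0 [-0.3 -0.1 -0.5]
[-7.0000e-04  8.0000e-04  2.4690e-01 -1.9000e-03  2.5000e-03  1.5163e+00]
```

Emit:
{"method": "step_arm", "body": {"increments": [[0,0,0.02,0,0,-1.625,0.5],[0,0,0.04,0,0,-1.625,0.5],[0,0,0.06,0,0,-1.625,0.5],[0,0,0.08,0,0,-1.625,0.5],[0,0,0.1,0,0,-1.625,0.5],[0,0,0.12,0,0,-1.625,0.5],[0,0,0.14,0,0,-1.625,0.5],[0,0,0.16,0,0,-1.625,0.5],[0,0,0.18,0,0,-1.625,0.5],[0,0,0.2,0,0,-1.625,0.5],[0,0,0.2,0,0,-1.625,0.5],[0,0,0.2,0,0,-1.625,0.5]]}}

```text
clock: 25.22
eef_pos: [476.9, 250.1, 341.6]
tool_rot: [0.203, -3.128, 0.004]
force: [0.4, 0.2, 0.9]
opening: 44.2
gripper_force: 0.0
```

```bash
python3 t.py "[477,252,82]" "wd([0,1,0])"
```

```text
25.22 [ 0.437  0.058  1.962 -0.     1.129 -1.263] grasp [476.  249.6 194.6] z [-0.007 -0.003 -1.   ] 44.2 [0.4 0.2 0.9]
[-0.0011  0.0022  0.1126 -0.0018 -0.0071 -0.1296]
```

Emit:
{"method": "step_arm", "body": {"increments": [[-0.001,0.002,0.035,0,0,-0.13,0.5],[-0.001,0.002,0.065,0,0,-0.13,0.5],[-0.001,0.002,0.09,0,0,-0.13,0.5],[-0.001,0.002,0.112,0,0,-0.13,0.5],[-0.001,0.002,0.112,0,0,-0.13,0.5],[-0.001,0.002,0.112,0,0,-0.13,0],[-0.001,0.002,0.112,0,0,-0.13,0],[-0.001,0.002,0.112,0,0,-0.13,0],[-0.001,0.002,0.112,0,0,-0.13,0],[-0.001,0.002,0.112,0,0,-0.13,0],[-0.001,0.002,0.112,0,0,-0.13,0]]}}

```text
clock: 26.13
eef_pos: [479.9, 253.2, 235.4]
tool_rot: [-0.396, 3.114, 0.001]
force: [-0.8, -0.2, 4.6]
opening: 17.8
gripper_force: 29.8
```

```bash
cat > v.py <<'E'
from h import *
p,R,s=pose();g=p+R.apply([0,0,147]);gw=Tw([0,0,-WP[2]],g-[WP[0],WP[1],0])[0]
print(round(s["clock"],2),np.round(s["q"],2),"washer",gw.round(1),round(s["opening"],1),np.round(s["force"],1),np.round(s["moment"],2),round(s["gripper_force"],1),R.apply([0,1,0]).round(3),wd([0,1,0]).round(3))
st=np.array([-20,gw[1],gw[2]]);v=gw-st
for a in np.arange(0,.86,.07):
    w=np.array([v[0]*np.cos(a),-v[0]*np.sin(a)*1,0])  # clockwise from above: front -> left
    print(a.round(2),(R.inv().apply(wd(w-v))/1000).round(4))
E
python3 v.py
```

```text
26.13 [ 0.44  0.18  2.04 -0.    0.91 -1.38] washer [-82.1 196.2  88.4] 17.8 [-0.8 -0.2  4.6] [ 0.02 -0.   -0.18] 29.8 [-0.25   0.968  0.001] [-0.256  0.967  0.   ]
0.0 [0. 0. 0.]
0.07 [-0.0001  0.0043  0.    ]
0.14 [-0.0006  0.0087  0.    ]
0.21 [-0.0013  0.013   0.    ]
0.28 [-0.0023  0.0172  0.    ]
0.35 [-0.0036  0.0213  0.    ]
0.42 [-0.0052  0.0254  0.    ]
0.49 [-0.0071  0.0293  0.    ]
0.56 [-0.0093  0.033   0.    ]
0.63 [-0.0117  0.0367  0.0001]
0.7 [-0.0144  0.0401  0.0001]
0.77 [-0.0173  0.0433  0.0001]
0.84 [-0.0204  0.0464  0.0001]
```

Emit:
{"method": "step_arm", "body": {"increments": [[0,0.0043,0,0,0,0.07,0],[-0.0006,0.0087,0,0,0,0.14,0],[-0.0013,0.013,0,0,0,0.21,0],[-0.0023,0.0172,0,0,0,0.28,0],[-0.0036,0.0213,0,0,0,0.35,0],[-0.0052,0.0254,0,0,0,0.42,0],[-0.0071,0.0293,0,0,0,0.49,0],[-0.0093,0.033,0,0,0,0.56,0],[-0.0117,0.0367,0,0,0,0.63,0],[-0.0144,0.0401,0,0,0,0.7,0],[-0.018,0.044,0,0,0,0.785,0],[-0.018,0.044,0,0,0,0.785,0]]}}

```text
clock: 27.13
eef_pos: [487.5, 299.2, 235.4]
tool_rot: [0.829, 3.025, -0.001]
force: [3.3, -8.8, 5.6]
opening: 17.9
gripper_force: 30.2
```

Emit:
{"method": "step_arm", "body": {"increments": [[0,0,0,0,0,0,0],[0,0,0,0,0,0,0]]}}

```text
clock: 27.3
eef_pos: [487.4, 298.9, 235.4]
tool_rot: [0.824, 3.027, -0.001]
force: [4.2, -8.3, 5.3]
opening: 17.6
gripper_force: 30.1
```

```bash
python3 v.py|head -1; python3 -c "
from h import *
R=pose()[1];y=R.apply([0,1,0]);print('yaw rel lever', .259-(np.arctan2(y[1],y[0])-np.pi/2))"
```

```text
27.3 [ 0.51  0.23  1.98 -0.    0.93 -0.53] washer [-63.  237.9  88.4] 17.6 [ 4.2 -8.3  5.3] [-1.17 -0.79 -0.41] 30.1 [0.507 0.862 0.001] [-0.256  0.967  0.   ]
yaw rel lever 0.7908401501694785
```

Emit:
{"method": "step_arm", "body": {"increments": [[0,0,0,0,0,0,0.5],[0,0,0,0,0,0,0.5],[0,0,0,0,0,0,0.5],[0,0,0,0,0,0,0.5],[0,0,-0.03,0,0,0,0.5],[0,0,-0.07,0,0,0,0.5],[0,0,-0.11,0,0,0,0.5],[0.04,0.03,-0.15,0,0,0,0.5],[0.08,0.06,-0.17,0,0,0,0.5],[0.1,0.09,-0.18,0,0,0,0.5],[0.1,0.12,-0.19,0,0,0,0.5],[0.1,0.12,-0.19,0,0,0,0.5]]}}

```text
clock: 28.3
eef_pos: [459.5, 458.7, 426.8]
tool_rot: [0.82, 3.031, 0.01]
force: [-1.0, 0.7, -0.3]
opening: 44.3
gripper_force: 0.0
```

```bash
python3 - <<'E'
from h import *
S=cam("scene");T=cam("top")
A=cv2.resize(S["img"][100:300,130:390,::-1],None,fx=2.25,fy=2.25,interpolation=cv2.INTER_CUBIC)[:,:400]
B=cv2.resize(T["img"][100:300,140:330,::-1],None,fx=2.25,fy=2.25,interpolation=cv2.INTER_CUBIC)[:,:390]
A=cv2.resize(S["img"][100:280,160:330,::-1],None,fx=2.3,fy=2.3,interpolation=cv2.INTER_CUBIC)
B=cv2.resize(T["img"][120:300,140:310,::-1],None,fx=2.3,fy=2.3,interpolation=cv2.INTER_CUBIC)
cv2.imwrite("pics/a6.png",np.hstack([A,B]))
for n,c in(("scene",S),("top",T)):
    o={}
    for k in("lever_grip","valve_stem"):
        for d in place_of(k,n)[:1]: o[k]=atz(c,d["centre"],82); print(n,k,round(d["confidence"],2),np.round(d["centre"],1))
    if len(o)==2:
        v=o["lever_grip"]-o["valve_stem"]; w=Tw([0,0,-WP[2]],v)[0]; print("valve",np.arctan2(w[1],-w[0]),np.hypot(w[0],w[1]))
    print([proj(c,Tw(WP,[-20-66*np.cos(a),195+66*np.sin(a),82]))[0].round(1) for a in(.7,.785,.87)])
    h=place_of("lid_handle",n)[:1]; print(n,"handle",[(round(d["confidence"],2),np.round(d["centre"],1)) for d in h],[(a,proj(c,Tw(WP,[92-238*np.cos(a)+12*np.sin(a),0,100+238*np.sin(a)+12*np.cos(a)]))[0].round(1)) for a in(.9,.95,1.,1.1)])
print(pose()[2]["clock"])
E
```

```text
scene lever_grip 0.86 [175.8 268.4]
scene valve_stem 0.57 [182.7 248.5]
valve 0.8175615209592452 66.93029898040774
[array([180.4, 270.5]), array([177.6, 270.5]), array([174.8, 270.4])]
scene handle [(0.72, array([183. , 254.1]))] [(0.9, array([258.8, 136.4])), (0.95, array([255.6, 132. ])), (1.0, array([252.3, 127.8])), (1.1, array([245.6, 120. ]))]
top lever_grip 0.89 [171.6 232.9]
top valve_stem 0.93 [193.8 213. ]
valve 1.0835530445638464 71.67896552549982
[array([177.1, 235. ]), array([175.1, 233.8]), array([173.2, 232.6])]
top handle [(0.64, array([258.7, 157.9]))] [(0.9, array([268.3, 189.1])), (0.95, array([266.9, 183.6])), (1.0, array([265.5, 178.1])), (1.1, array([262.7, 166.4]))]
28.7
```

View pics/a6.png

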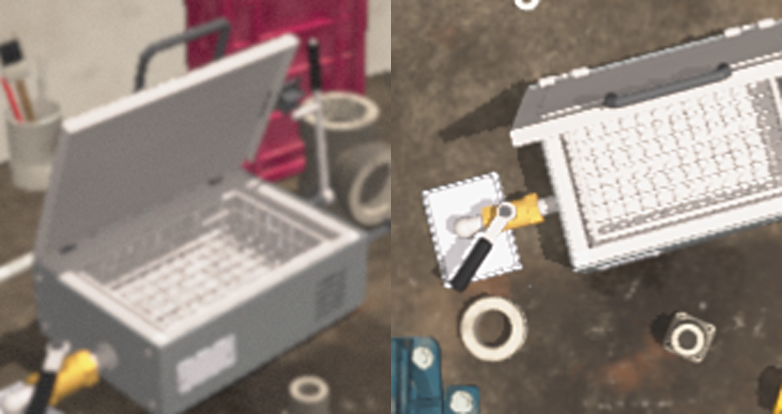

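The lever now points front-left at about 45° (right half, from (505,212) to (458,285)). The stay is up at (315,60) and the lid is still sinking. I wait for it to land.

Emit:
{"method": "step_arm", "body": {"increments": [[0,0,0,0,0,0,0.5],[0,0,0,0,0,0,0.5],[0,0,0,0,0,0,0.5],[0,0,0,0,0,0,0.5],[0,0,0,0,0,0,0.5],[0,0,0,0,0,0,0.5],[0,0,0,0,0,0,0.5],[0,0,0,0,0,0,0.5],[0,0,0,0,0,0,0.5],[0,0,0,0,0,0,0.5],[0,0,0,0,0,0,0.5],[0,0,0,0,0,0,0.5]]}}

```text
clock: 29.7
eef_pos: [460.2, 454.2, 423.6]
tool_rot: [-0.825, -3.031, -0.0]
force: [1.0, -0.5, 0.7]
opening: 43.8
gripper_force: 0.0
```

Emit:
{"method": "step_arm", "body": {"increments": [[0,0,0,0,0,0,0.5],[0,0,0,0,0,0,0.5],[0,0,0,0,0,0,0.5],[0,0,0,0,0,0,0.5],[0,0,0,0,0,0,0.5],[0,0,0,0,0,0,0.5],[0,0,0,0,0,0,0.5],[0,0,0,0,0,0,0.5],[0,0,0,0,0,0,0.5],[0,0,0,0,0,0,0.5],[0,0,0,0,0,0,0.5],[0,0,0,0,0,0,0.5]]}}

```text
clock: 30.7
eef_pos: [460.3, 454.2, 423.7]
tool_rot: [0.826, 3.031, 0.0]
force: [1.1, -0.4, -1.2]
opening: 43.8
gripper_force: 0.0
```

Emit:
{"method": "step_arm", "body": {"increments": [[0,0,0,0,0,0,0.5],[0,0,0,0,0,0,0.5],[0,0,0,0,0,0,0.5],[0,0,0,0,0,0,0.5],[0,0,0,0,0,0,0.5],[0,0,0,0,0,0,0.5],[0,0,0,0,0,0,0.5],[0,0,0,0,0,0,0.5],[0,0,0,0,0,0,0.5],[0,0,0,0,0,0,0.5],[0,0,0,0,0,0,0.5],[0,0,0,0,0,0,0.5]]}}

```text
clock: 31.7
eef_pos: [460.2, 454.2, 423.7]
tool_rot: [0.826, 3.031, 0.0]
force: [-0.0, -0.6, 0.5]
opening: 44.2
gripper_force: 0.0
```

Emit:
{"method": "step_arm", "body": {"increments": [[0,0,0,0,0,0,0.5],[0,0,0,0,0,0,0.5],[0,0,0,0,0,0,0.5],[0,0,0,0,0,0,0.5],[0,0,0,0,0,0,0.5],[0,0,0,0,0,0,0.5],[0,0,0,0,0,0,0.5],[0,0,0,0,0,0,0.5],[0,0,0,0,0,0,0.5],[0,0,0,0,0,0,0.5],[0,0,0,0,0,0,0.5],[0,0,0,0,0,0,0.5]]}}

```text
clock: 32.7
eef_pos: [460.2, 454.2, 423.6]
tool_rot: [0.825, 3.031, -0.0]
force: [-0.1, -0.6, 0.0]
opening: 44.4
gripper_force: 0.0
```

Emit:
{"method": "step_arm", "body": {"increments": [[0,0,0,0,0,0,0.5],[0,0,0,0,0,0,0.5],[0,0,0,0,0,0,0.5],[0,0,0,0,0,0,0.5],[0,0,0,0,0,0,0.5],[0,0,0,0,0,0,0.5],[0,0,0,0,0,0,0.5],[0,0,0,0,0,0,0.5],[0,0,0,0,0,0,0.5],[0,0,0,0,0,0,0.5],[0,0,0,0,0,0,0.5],[0,0,0,0,0,0,0.5]]}}

```text
clock: 33.7
eef_pos: [460.2, 454.1, 423.6]
tool_rot: [-0.826, -3.031, 0.0]
force: [-0.0, 0.4, -0.5]
opening: 44.1
gripper_force: 0.0
```

Emit:
{"method": "step_arm", "body": {"increments": [[0,0,0,0,0,0,0.5],[0,0,0,0,0,0,0.5],[0,0,0,0,0,0,0.5],[0,0,0,0,0,0,0.5],[0,0,0,0,0,0,0.5],[0,0,0,0,0,0,0.5],[0,0,0,0,0,0,0.5],[0,0,0,0,0,0,0.5],[0,0,0,0,0,0,0.5],[0,0,0,0,0,0,0.5],[0,0,0,0,0,0,0.5],[0,0,0,0,0,0,0.5]]}}

```text
clock: 34.7
eef_pos: [460.2, 454.2, 423.6]
tool_rot: [0.826, 3.031, 0.0]
force: [-0.2, -0.4, -0.3]
opening: 43.9
gripper_force: 0.0
```

```bash
cat > lidsee.py <<'E'
from h import *
T=cam("top")
print(pose()[2]["clock"],[(round(d["confidence"],2),np.round(d["centre"],1)) for d in place_of("lid_handle","top")[:2]],[(round(d["confidence"],2),np.round(d["centre"],1)) for d in place_of("stay_grip","top")[:2]])
print([(a,proj(T,Tw(WP,[92-238*np.cos(a)+12*np.sin(a),0,100+238*np.sin(a)+12*np.cos(a)]))[0].round(1)) for a in(.8,.9,.95,1.,1.1)])
E
python3 lidsee.py
```

```text
34.75 [(0.56, array([265.2, 184.7]))] [(0.57, array([347.4, 132.5]))]
[(0.8, array([270.7, 199.2])), (0.9, array([268.3, 189.1])), (0.95, array([266.9, 183.6])), (1.0, array([265.5, 178.1])), (1.1, array([262.7, 166.4]))]
```

Lid at about 0.95 with the stay up. I wait 1 s and check that it has come to rest.

Emit:
{"method": "step_arm", "body": {"increments": [[0,0,0,0,0,0,0.5],[0,0,0,0,0,0,0.5],[0,0,0,0,0,0,0.5],[0,0,0,0,0,0,0.5],[0,0,0,0,0,0,0.5],[0,0,0,0,0,0,0.5],[0,0,0,0,0,0,0.5],[0,0,0,0,0,0,0.5],[0,0,0,0,0,0,0.5],[0,0,0,0,0,0,0.5],[0,0,0,0,0,0,0.5],[0,0,0,0,0,0,0.5]]}}

```text
clock: 35.85
eef_pos: [460.2, 454.1, 423.7]
tool_rot: [-0.826, -3.031, 0.0]
force: [0.4, 0.2, -0.5]
opening: 43.8
gripper_force: 0.0
```

Emit:
{"method": "step_arm", "body": {"increments": [[0,0,0,0,0,0,0.5],[0,0,0,0,0,0,0.5],[0,0,0,0,0,0,0.5],[0,0,0,0,0,0,0.5],[0,0,0,0,0,0,0.5],[0,0,0,0,0,0,0.5],[0,0,0,0,0,0,0.5],[0,0,0,0,0,0,0.5],[0,0,0,0,0,0,0.5],[0,0,0,0,0,0,0.5],[0,0,0,0,0,0,0.5],[0,0,0,0,0,0,0.5]]}}

```text
clock: 36.85
eef_pos: [460.2, 454.2, 423.7]
tool_rot: [0.825, 3.031, 0.0]
force: [0.5, 0.0, -0.4]
opening: 44.0
gripper_force: 0.0
```

```bash
python3 lidsee.py; python3 - <<'E'
from h import *
T=cam("top");S=cam("scene")
A=cv2.resize(S["img"][100:300,190:400,::-1],None,fx=1.9,fy=1.9,interpolation=cv2.INTER_CUBIC)
B=cv2.resize(T["img"][120:320,150:360,::-1],None,fx=1.9,fy=1.9,interpolation=cv2.INTER_CUBIC)
cv2.imwrite("pics/a7.png",np.hstack([A,B]))
E
```

```text
36.9 [(0.62, array([347.9, 132.5])), (0.56, array([266.3, 184.6]))] [(0.73, array([267.1, 266.4])), (0.7, array([349.5, 257.9]))]
[(0.8, array([270.7, 199.2])), (0.9, array([268.3, 189.1])), (0.95, array([266.9, 183.6])), (1.0, array([265.5, 178.1])), (1.1, array([262.7, 166.4]))]
```

View pics/a7.png

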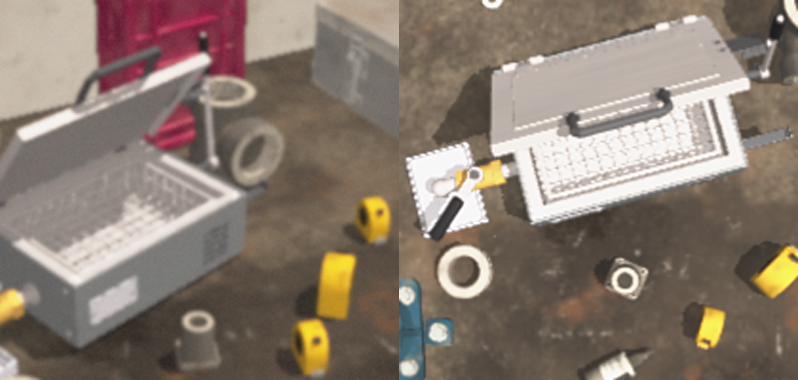

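```bash
python3 - <<'E'
from h import *
T=cam("top");I=T["img"].astype(int)
sub=I[205:255,155:205].sum(2); ys,xs=np.where(sub<130)
# black sleeve: largest connected blob
n,l,st,_=cv2.connectedComponentsWithStats((sub<130).astype(np.uint8)); k=1+st[1:,4].argmax(); ys,xs=np.where(l==k); print(st[k])
P=np.array([atz(T,(x+155,y+205),82)[:2] for x,y in zip(xs,ys)]);c=P.mean(0);u=np.linalg.svd(P-c)[2][0]
if u[0]>0:u=-u
print(c,Tw([0,0,-WP[2]],[*(c-WP[:2]),0])[0],"angle",np.arctan2(u[1],-u[0])+WP[2], len(P))
E
```

```text
Traceback (most recent call last):
ValueError: attempt to get argmax of an empty sequence
```

```bash
python3 - <<'E'
from h import *
T=cam("top");I=T["img"].astype(int)
s=I[205:255,155:205].max(2); print(s.min(),np.percentile(s,[2,5,10,20]))
t=s.min()+25
n,l,st,_=cv2.connectedComponentsWithStats((s<t).astype(np.uint8)); k=1+st[1:,4].argmax(); ys,xs=np.where(l==k); print(st[k])
P=np.array([atz(T,(x+155,y+205),82)[:2] for x,y in zip(xs,ys)]);c=P.mean(0);u=np.linalg.svd(P-c)[2][0]
if u[0]>0:u=-u
print(c,Tw([0,0,-WP[2]],[*(c-WP[:2]),0])[0],"angle",np.arctan2(u[1],-u[0])+WP[2], len(P))
E
```

```text
50 [ 61.  70.  98. 119.]
[ 11  19  17  23 135]
[480.72086466 303.03604692] [-68.97725456 244.04171679   0.        ] angle 0.8086994057934953 135
```

```bash
python3 -c "
from bench import *
print(job_done())"
```

```text
the job is handed in; nothing more can be done
None
```

The job is handed in, with no verdict shown: the tape stands on the bench, the lid rests on its stay at about 0.95 rad, and the drain valve is half open (about 0.8 rad). The first lift of the stay slipped and was redone; bystanders looked in place and the robot was clear.

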